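# Lock a keyhole bracket onto a limestone slab

## Task

Pick up the steel bracket with the two keyholes, lower it over the two screws on the stone slab so that both heads come up through the wide ends of the keyholes, and slide it along until it is home and the spring catch has sprung up behind it; leave it flat on the stone, locked and released. The screws do not stand exactly where they should, so feel for them and press only gently, never forcing bracket, screws or stone. Leave everything else where it is.

Things in the scene. Friction and masses are not known exactly. Their poses are not given: they have to be found in the camera images.
- bracket: Keyhole bracket, bare steel, about 0.35 kg: flat plate 60 (x) x 120 (y) x 5 mm, upright rib on top (see rib), starts flat on the table. Origin: centre of the underside, z up. Two through keyholes at y = -38 and +38 mm: wide end an octagon 22 mm across centred at x = +10 mm; from it a slot 11 mm wide runs towards -x and ends at x = -20 mm.
- rib (a point): Middle of the bracket's rib, 25 mm above the plate's underside: the place to grip. The rib is 10 mm thick along the bracket's x and 50 mm long along y; it stands on the plate (5 mm) and its top is 45 mm above the underside.
- keyholes (a point): Point on the bracket's underside midway between the centres of the two wide keyhole ends (bracket x = +10 mm, y = 0). With the bracket's x along the slab's x, put it over the middle of the screws' line and lower; then slide towards the slab's +x. Home is after about 26 mm, when the shanks meet the slot ends.
- plain_bracket: A bystander: a bracket of the same outline and rib but with only two 10 mm round holes and no keyholes. Flat on the table; the two brackets may have changed places. Origin: centre of its underside. Leave it.
- block: Limestone slab, fixed, 280 x 280 x 70 mm high. Origin: centre of its underside, z up. A flush metal strip in its top carries two rigid upright screws and a spring catch. Screws: shank 8 mm diameter, 8 mm free between stone and head; head 18 mm diameter, 5 mm thick, its top 13 mm above the stone. Places: see mark.
- mark (a point): Centre of the slab's top, on the stone, axes as the slab's. Screws should stand at x = -3, y = -38 and +38 mm from it, but the strip (both screws and catch together) is shifted in each start by an unknown amount, up to 10 mm either way along x only. Not measured: find it by touch or sight.
- catch (a joint): Spring catch: steel tongue 12 (x) x 30 (y) mm between the screws, its middle 22.5 mm to -x of their line, 4 mm proud of the stone. Value: m pressed down, 0 = up, 0.004 = level with the stone. A bracket lowered over the screws presses it down (2 to 4 N up on the bracket); it springs up behind the bracket's -x edge once that has slid about 23.5 mm, and bars the way back.
- chisel: Bystander: steel stone chisel 170 mm long, lying on the slab along its +x edge. Origin: underside of its shank.
- pencil: Bystander: square wooden pencil 150 mm long, lying on the slab along its -x edge. Origin: centre of its underside.
- mallet: Bystander: pale round mason's mallet, 100 mm across, 215 mm tall, standing on its head at the far side of the table. Origin: centre of its underside.
- bottle: Bystander: pale drinks bottle, 64 mm across, 200 mm tall, on the left. Origin: centre of its underside.
- brush: Bystander: bench brush 190 mm long, 24 mm high, on the table at the left near the robot. Origin: underside, near where handle meets bristles.
Not all that is in view belongs to the job. Leave any blue or purple look-alike of the bracket alone.

How it is judged:
On the way:
1. the bracket is down over both screws, pressing the catch, not yet slid home (z of bracket in the frame of mark between -0.002 and 0.0042 m and x of bracket in the frame of mark between -0.028 and 0.022 m and y of bracket in the frame of mark between -0.006 and 0.006 m and value of joint catch above 0.001 m), for 0.1 s.
At the end, for the whole second after the job is handed in: Bracket flat on the slab (underside within 2.5 mm, tilt < 0.06 rad), x along the slab's within 0.12 rad, origin within 5 mm of the mark in y and -2 to +26 mm from it in x (home for any screw shift), catch up behind it (pressed < 1.2 mm), at rest (value of joint catch below 0.0012 m and z of bracket in the frame of mark between -0.002 and 0.0025 m and x of bracket in the frame of mark between -0.002 and 0.026 m and y of bracket in the frame of mark between -0.005 and 0.005 m and angle between the x axis of bracket and the x axis of block, either way round below 0.12 rad and angle between bracket's own z axis and vertical below 0.06 rad and linear speed of bracket below 0.01 m/s); the robot touches nothing.
It fails at once if the bracket is forced: contact force between bracket and slab (stone, screws, catch) over 35 N (contact force between bracket and block above 35 N).
It fails at once if the robot presses on the slab, its screws or catch with more than 25 N (contact force between any of the fingers, the arm and block above 25 N).
It fails at once if another loose thing (plain bracket, chisel, pencil, mallet, bottle, brush) is moved by more than 25 mm (distance of any of plain_bracket, chisel, pencil, mallet, bottle, brush from where it was at the start of the episode above 0.025 m).
It also fails if it takes over 54 s, if anything falls off the work surface, if the arm or the gripper's body presses on something with over 40 N, if the wrist force passes 120 N, or if a joint passes its speed limit or range.

## Robot

A 7-joint arm with a two-finger parallel gripper is mounted at the origin on the work surface. World frame = base frame: x ahead of the robot, y to its left, z up, the work surface at z = 0. Lengths are in m, angles in rad, forces in N, time in s.
With the tool pointing down it reaches from about 0.4 to 0.875 m from the base axis. Payload 19.3 kg.
Tool frame: the origin (TCP) lies midway between the tips of the shut fingers; the grasp point (between the pads) lies 19 mm behind it (bot.pinch_z is the distance from the TCP to the grasp point, in m); z points along the fingers, y is the line along which they close (so a half turn about z gives the same grasp; the last joint's range is limited). The gripper opens to 85 mm and grips with 20 to 120 N. Pads are 22 mm wide; open, the fingers measure 114 mm over their backs; the gripper's body (76 mm by 85 mm) begins 54 mm behind the grasp point. The pads swing forward as they close: fully open they stand 13 mm farther back than shut.
Start: joints at [-1.331, 0.521, -0.036, 1.599, 0.021, 1.021, -0.113], TCP at [0.191, 0.595, 0.231] pointing down, gripper open.
Joint ranges: [-2.91, 2.91], [-0.3, 2.13], [-1.5, 1.42], [0.17, 2.43], [-1.26, 4.41], [0.16, 1.93], [-2.52, 2.52]. Speed limits (rad/s): [1.89, 1.89, 2.39, 2.39, 3.01, 3.01, 3.01].

## Interface

Orientations are given as [roll, pitch, yaw] about the fixed x, y, z axes, in that order (R = Rz(yaw) Ry(pitch) Rx(roll)).
In Python, from workcell import observe, viewer, bot gives the robot as it stands. The module is installed in compiled form; this text tells all that it offers.
- The arm moves only by the tool play_rows, never from a script. Its argument "motion" is a list of rows, each a list of 7 numbers: the shift along the tool's x, y, z in cm, then the turn, a rotation vector about the tool's x, y, z in rad, then the opening, from -1 (shut) to 1 (fully open), so that 0 is half open. A call has exactly 5 rows; each row is the pose to reach, as a shift and turn from the pose commanded when the call began, along the tool's axes at that moment; what a row does not reach only later rows make up. A row lasts 1/10 s, in which the tool goes at most 50 mm and 8.59 degrees, less where a joint would pass 70% of its speed; a pose out of reach is approached as far as the arm can. A call with a gripper value outside its range is refused whole. The fingers move at their own pace and stop on an object; "squeeze" is the grip in N (left out, the last holds). Time passes only in rows, so rows that repeat a pose let the fingers close, or fill a call up. It gives the time, the measured TCP pose, the force, the opening and the grip force at its end, in the units of the state.
- observe(): the state, without advancing time (a new reading comes with each control period).
- viewer.grab_frame(name): name is "scene" or "top" or "wrist"; returns (picture, depth): 480x640x3 uint8, red, green, blue; 480x640 float32, m along the optical axis (not along the pixel's ray), 0 where there is no reading.
- viewer.camera_info(name): a dict with "fx", "fy", "cx", "cy" (pixels), "k1" (the pictures are not rectified: a ray, as slopes to the right and down, at radius r is drawn at 1 + k1 r^2 times it, then the intrinsics apply), "R" (3x3) and "t" (3): a world point X has camera coordinates R X + t. Camera axes: x right, y down, z forward; pixel columns grow to the right and rows downward; lengths in m; the calibration is good to about 2 mm. A picture is of the moment at which its call begins: read the wrist's pose just before it. camera_info takes no time and is no camera call; for the wrist camera it gives the pose at the moment of the call.
- bot.job_done(): hands the job in; it is judged then, once.
The state is a dict: "clock": time; "qpos": joint angles; "qd": joint speeds; "joint_efforts": joint torques, N m; "position": TCP position; "tool_rot": TCP orientation; "force": force on the tool from outside, world axes, zero at the start; "moment": the same for the moment, N m; "grip_width": finger opening in m; "finger_force": force on a finger pad.
Only numpy, scipy, OpenCV 4.12 (cv2) and the standard library are available. Lean on these libraries where they do the work, as an engineer would, in place of code of your own. Each camera call takes 0.05 s, during which the arm holds its last target. There are 200 camera calls.

## Working session

There is one attempt and no reset: what is moved stays moved. The work goes in short steps, Python scripts to look and compute and a tool call to move; the robot and the scene stay as the last step left them, time stands still between calls to the robot, and variables do not carry over. Pictures are saved under pics/ and viewed, at most 10 in all, crops included, and the job is handed in when it is done.

Besides the shell and the picture viewer there is one more tool, called after ">>>" by a JSON object that holds its "fn" and its "kwargs", one argument or row to a line. play_rows: Moves the arm, as the interface text tells. Its arguments: {"type":"object","properties":{"motion":{"type":"array"},"squeeze":{"type":"number"}},"required":["motion"]}

```bash
mkdir -p pics; cat > h.py <<'E'
import numpy as np, cv2
from workcell import observe, viewer, bot
from scipy.spatial.transform import Rotation as Ro
def grab(n):
    ci=viewer.camera_info(n); im,d=viewer.grab_frame(n); return im,d,ci
def save(f,im): cv2.imwrite('pics/'+f,im[:,:,::-1])
def ray(ci,uv):
    p=(np.atleast_2d(uv).astype(float)-[ci['cx'],ci['cy']])/[ci['fx'],ci['fy']]
    q=p.copy()
    for _ in range(20): q=p/(1+ci['k1']*(q**2).sum(1,keepdims=True))
    return np.c_[q,np.ones(len(q))]
def onz(ci,uv,z):
    R=np.array(ci['R']);t=np.array(ci['t']); d=ray(ci,uv)@R; c=-R.T@t
    return c+d*((z-c[2])/d[:,2])[:,None]
def dep(ci,uv,dd):
    R=np.array(ci['R']);t=np.array(ci['t']); uv=np.atleast_2d(uv).astype(int)
    return (ray(ci,uv)*dd[uv[:,1],uv[:,0]][:,None]-t)@R
def proj(ci,X):
    c=np.atleast_2d(X)@np.array(ci['R']).T+np.array(ci['t']); q=c[:,:2]/c[:,2:]
    q=q*(1+ci['k1']*(q**2).sum(1,keepdims=True)); return q*[ci['fx'],ci['fy']]+[ci['cx'],ci['cy']]
E
python3 - <<'E'
from h import *
for n in ('scene','top'):
    im,d,ci=grab(n); save(n+'0.png',im); np.savez(n+'0.npz',im=im,d=d,**{k:ci[k] for k in ci})
    print(n,ci['fx'],ci['k1'],-np.array(ci['R']).T@np.array(ci['t']))
s=observe(); print(s['clock'],s['position'],s['tool_rot'],s['force'],s['grip_width'])
E
```

```text
scene 453.75127113301403 -0.08359896611971626 [ 1.30964871 -0.4045336   0.71739939]
top 548.2816631098507 0.05181113514572161 [0.32505111 0.08575599 1.09399837]
0.1 [0.19046912 0.59496739 0.23078856] [-3.14059571e+00  6.47421851e-05  2.83174787e+00] [ 0.35033377 -0.21318974  0.47650368] 0.08513299285965734
```

View pics/top0.png

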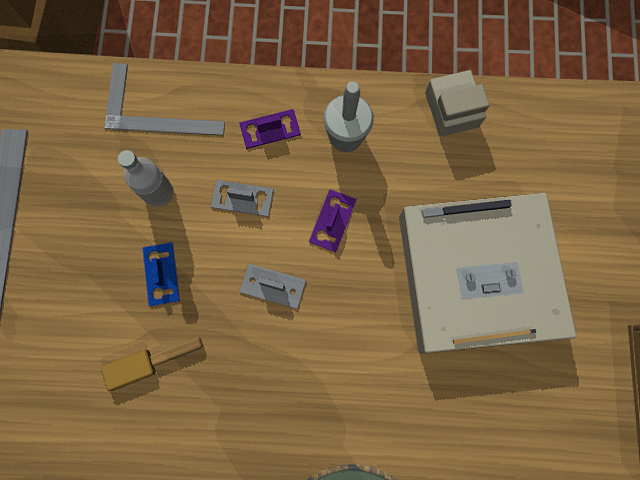

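View pics/scene0.png

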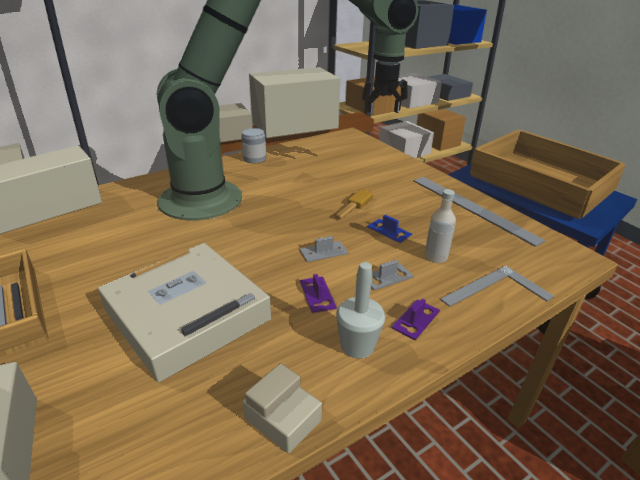

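The top picture shows two bare-steel candidates: (242,198) with keyhole-like holes and (273,287) with small round holes. The blue (160,275) and purple (270,128), (332,220) brackets are look-alikes. The slab is around (490,275), with its strip at (490,281). The scene view agrees. I'll confirm this in an enlarged crop.

```bash
python3 - <<'E'
from h import *
z=np.load('top0.npz'); im=z['im']
a=cv2.resize(im[165:315,200:320],None,fx=4,fy=4,interpolation=cv2.INTER_CUBIC)
b=cv2.resize(im[250:315,445:535],None,fx=3.5,fy=3.5,interpolation=cv2.INTER_CUBIC)
o=np.zeros((600,800,3),np.uint8); o[:600,:480]=a; o[:b.shape[0],480:480+b.shape[1]]=b[:,:320]
save('crop1.png',o)
d=z['d']; ci=z
print(dep(ci,[(242,212),(242,188),(240,195),(273,300),(430,300),(490,230),(550,300)],d).round(4))
# slab top mask by height
vv,uu=np.mgrid[0:480,0:640]; P=dep(ci,np.c_[uu.ravel(),vv.ravel()],d).reshape(480,640,3); np.save('P.npy',P)
m=((abs(P[...,2]-.07)<.012)&(uu>380)&(vv>170)&(d>0)).astype(np.uint8)
c=max(cv2.findContours(m,0,2)[0],key=cv2.contourArea)
q=onz(ci,c[:,0],.07)[:,:2]; r=cv2.minAreaRect((q*1000).astype(np.float32)); print(r,cv2.boxPoints(r).round(1))
# brackets: grey low saturation on table
hsv=cv2.cvtColor(im,cv2.COLOR_RGB2HSV)
print([hsv[y,x] for x,y in((230,190),(215,190),(265,205),(250,295),(300,285))])
m=((hsv[...,1]<60)&(uu>200)&(uu<315)&(vv>165)&(vv<320)).astype(np.uint8)
for c in cv2.findContours(m,0,2)[0]:
    if cv2.contourArea(c)<300: continue
    q=onz(ci,c[:,0],.005)[:,:2]; r=cv2.minAreaRect((q*1000).astype(np.float32)); print(r,cv2.boundingRect(c))
E
```

```text
[[ 0.6185  0.2513 -0.0025]
 [ 0.6679  0.2544  0.0048]
 [ 0.6426  0.2521  0.0379]
 [ 0.4394  0.1738  0.0067]
 [ 0.4483 -0.1234  0.0707]
 [ 0.5891 -0.2373  0.0688]
 [ 0.4612 -0.3457  0.0674]]
((511.01104736328125, -228.93280029296875), (279.4052429199219, 282.1753234863281), 9.027359962463379) [[ 350.9 -111.5]
 [ 395.2 -390.2]
 [ 671.1 -346.4]
 [ 626.8  -67.7]]
[array([ 94,  14, 127], dtype=uint8), array([101,  22, 129], dtype=uint8), array([ 98,   8, 124], dtype=uint8), array([ 9, 36, 93], dtype=uint8), array([ 85,  12, 128], dtype=uint8)]
((468.1744384765625, 177.55227661132812), (120.50498962402344, 60.90362548828125), 76.98851013183594) (240, 264, 66, 45)
((647.197265625, 253.25286865234375), (120.04578399658203, 61.03787612915039), 83.796142578125) (211, 180, 62, 37)
```

View pics/crop1.png

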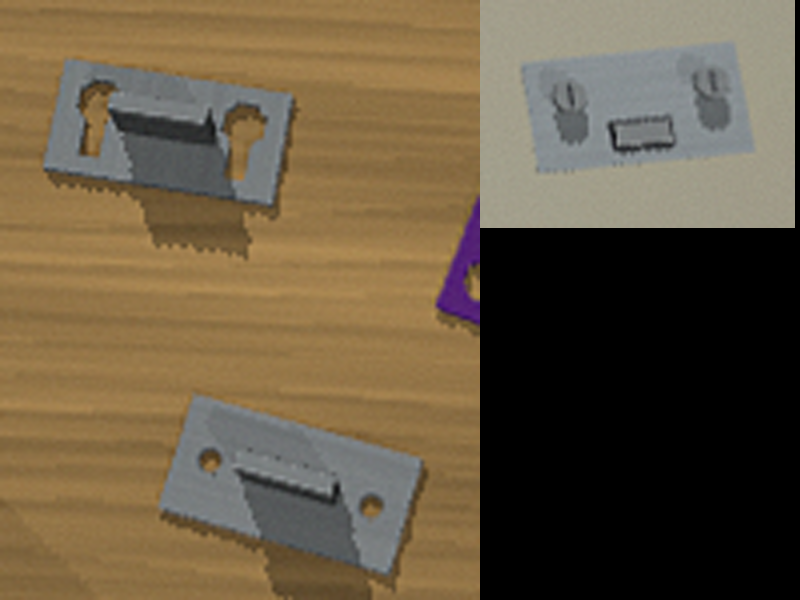

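The crop confirms it: the upper bracket (242,198) has two keyholes with the wide ends towards world +x, and the lower one has plain round holes. On the slab the screw heads are near (471,278) and (511,274). The catch is on the image-down side, so slab +x is roughly world +x, with a yaw of about 9°.

```bash
cat >> h.py <<'E'
def plan(xyz,yaw_deg):
    """delta in tool axes, cm & rotvec, from measured pose to tool-down pose with given yaw"""
    s=observe(); p=np.array(s['position']); R=Ro.from_euler('xyz',s['tool_rot'])
    T=Ro.from_euler('xyz',[np.pi,0,np.radians(yaw_deg)])
    print('t',round(s['clock'],2),'pos',p.round(4),'rot',np.degrees(s['tool_rot']).round(2),'F',np.array(s['force']).round(2),'M',np.array(s['moment']).round(2),'w',round(s['grip_width'],4),'q',np.array(s['qpos']).round(2))
    print('shift cm',(R.inv().apply(np.array(xyz)-p)*100).round(2),'turn',(R.inv()*T).as_rotvec().round(4))
E
python3 -c "
from h import *
plan([.647,.253,.23],83.8)
plan([.647,.253,.23],-96.2)
plan([.47,-.235,.28],99)
"
```

```text
t 0.1 pos [0.1905 0.595  0.2308] rot [-179.94    0.    162.25] F [ 0.35 -0.21  0.48] M [-0.01 -0.03  0.02] w 0.0851 q [-1.33  0.52 -0.04  1.6   0.02  1.02 -0.11]
shift cm [-53.91 -18.65   0.1 ] turn [-8.0000e-04  7.0000e-04  1.3692e+00]
t 0.1 pos [0.1905 0.595  0.2308] rot [-179.94    0.    162.25] F [ 0.35 -0.21  0.48] M [-0.01 -0.03  0.02] w 0.0851 q [-1.33  0.52 -0.04  1.6   0.02  1.02 -0.11]
shift cm [-53.91 -18.65   0.1 ] turn [-8.0000e-04 -8.0000e-04 -1.7724e+00]
t 0.1 pos [0.1905 0.595  0.2308] rot [-179.94    0.    162.25] F [ 0.35 -0.21  0.48] M [-0.01 -0.03  0.02] w 0.0851 q [-1.33  0.52 -0.04  1.6   0.02  1.02 -0.11]
shift cm [-51.93 -70.53  -4.85] turn [-9.0000e-04  6.0000e-04  1.1039e+00]
```

>>> {"fn": "play_rows", "kwargs": {
  "motion": [
    [-10,-3.5,-1,0,0,0.15,1],
    [-20,-7,-1,0,0,0.3,1],
    [-30,-10.5,-1,0,0,0.45,1],
    [-40,-14,-1,0,0,0.6,1],
    [-50,-17,-1,0,0,0.75,1]
  ]
}}

```text
clock: 0.6
position: [0.3916, 0.4438, 0.2394]
tool_rot: [-3.141, 0.0, 2.076]
force: [0.7, 0.6, 1.1]
grip_width: 0.0855
finger_force: 0.0
```

```bash
python3 -c "
from h import *
plan([.647,.253,.23],83.8)
"
```

```text
t 0.6 pos [0.3916 0.4438 0.2394] rot [-179.99    0.    118.93] F [0.75 0.61 1.15] M [ 0.05 -0.05 -0.03] w 0.0855 q [-1.08  0.47  0.19  1.69 -0.1   0.99 -0.35]
shift cm [-29.05  13.12   0.93] turn [-1.000e-04  1.000e-04  6.131e-01]
```

>>> {"fn": "play_rows", "kwargs": {
  "motion": [
    [-5,2.2,0,0,0,0.13,1],
    [-10,4.5,0,0,0,0.26,1],
    [-15,6.7,0,0,0,0.39,1],
    [-20,9,0,0,0,0.52,1],
    [-25,11.3,0,0,0,0.61,1]
  ]
}}

```text
clock: 1.1
position: [0.5927, 0.2955, 0.2392]
tool_rot: [-3.141, 0.0, 1.467]
force: [0.3, 1.6, 0.9]
grip_width: 0.0858
finger_force: 0.0
```

```bash
python3 -c "
from h import *
plan([.647,.253,.23],83.8)
im,d,ci=grab('wrist'); save('w1.png',im); np.savez('w1.npz',im=im,d=d,**ci)
print(-np.array(ci['R']).T@np.array(ci['t']), np.array(ci['R']).round(3), ci['fx'],ci['k1'])
"
```

```text
t 1.1 pos [0.5927 0.2955 0.2392] rot [-1.7998e+02  1.0000e-02  8.4050e+01] F [0.25 1.6  0.93] M [ 0.02  0.03 -0.06] w 0.0858 q [-0.78  0.6   0.36  1.5  -0.23  1.08 -0.47]
shift cm [-3.67  5.84  0.92] turn [-0.0003  0.0002  0.0043]
[0.60225698 0.37477227 0.38189159] [[ 0.995 -0.104 -0.001]
 [-0.098 -0.946  0.31 ]
 [-0.033 -0.308 -0.951]] 347.9779423149103 0.0014868534682292217
```

View pics/w1.png

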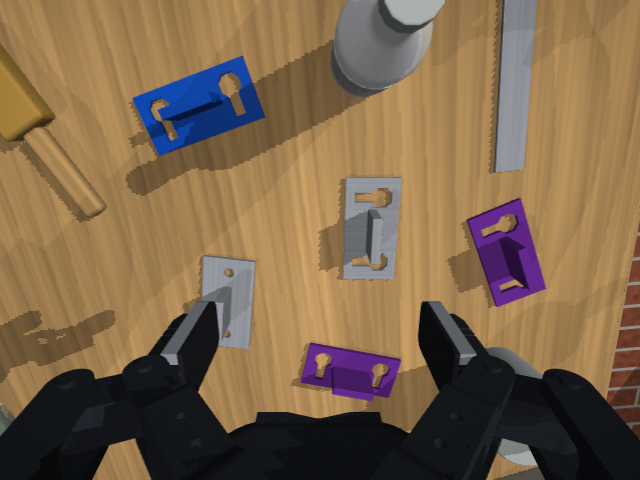

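The wrist view shows the keyhole bracket at (372,228), with its wide ends to the right (+x). The plain bracket is at (228,302). I'll measure the bracket from this view.

```bash
cat > meas.py <<'E'
from h import *
def bracket(ci,im,box):
    hsv=cv2.cvtColor(im,cv2.COLOR_RGB2HSV); m=(hsv[...,1]<50).astype(np.uint8)
    k=np.zeros_like(m); x0,y0,x1,y1=box; k[y0:y1,x0:x1]=1; m*=k
    c=max(cv2.findContours(m,0,2)[0],key=cv2.contourArea)
    q=onz(ci,c[:,0],.005)[:,:2]; return cv2.minAreaRect((q*1000).astype(np.float32))
if __name__=='__main__':
    z=np.load('w1.npz'); print(bracket(z,z['im'],(330,165,415,290)))
    # rib top outline via depth
    vv,uu=np.mgrid[165:290,330:415]; uv=np.c_[uu.ravel(),vv.ravel()]; P=dep(z,uv,z['d'])
    k=abs(P[:,2]-.045)<.004; print('rib',k.sum(),cv2.minAreaRect((P[k][:,:2]*1000).astype(np.float32)),P[k].mean(0))
    k=abs(P[:,2]-.005)<.003; print(np.median(P[k],0))
E
python3 meas.py; python3 -c "
from h import *
plan([.647,.253,.1],83.8)"
```

```text
((649.1417236328125, 254.2852783203125), (119.41220092773438, 60.36824035644531), 83.90904235839844)
rib 480 ((649.5006713867188, 253.9387969970703), (50.463035583496094, 10.45913028717041), 83.72164916992188) [0.64920589 0.25464977 0.04500109]
[0.64385495 0.26029189 0.00511144]
t 1.15 pos [0.5986 0.2883 0.2392] rot [179.81   0.21  83.34] F [  0.82 -10.85  -1.87] M [-0.52 -0.03  0.03] w 0.0854 q [-0.77  0.61  0.37  1.49 -0.23  1.08 -0.47]
shift cm [-2.89  5.17 13.94] turn [ 0.0033  0.0036 -0.0079]
```

>>> {"fn": "play_rows", "kwargs": {
  "motion": [
    [-0.8,1.2,3.5,0,0,0,1],
    [-1.6,2.6,7,0,0,0,1],
    [-2.4,4,10.5,0,0,0,1],
    [-3.2,5.3,14,0,0,0,1],
    [-3.2,5.3,14,0,0,0,0.3]
  ]
}}

```text
clock: 1.65
position: [0.6398, 0.257, 0.0942]
tool_rot: [-3.136, 0.005, 1.47]
force: [-1.1, -0.8, -0.1]
grip_width: 0.0732
finger_force: 0.0
```

```bash
python3 -c "
from h import *
plan([.6493,.2542,.012],83.8)
im,d,ci=grab('wrist');np.savez('w2.npz',im=im,d=d,**ci)
plan([.6493,.2542,.012],83.8)
vv,uu=np.mgrid[0:480,0:640]; uv=np.c_[uu.ravel(),vv.ravel()]; P=dep(ci,uv,d)
k=(abs(P[:,2]-.045)<.003)&(abs(P[:,0]-.649)<.02)&(abs(P[:,1]-.254)<.04); print('rib',k.sum(),cv2.minAreaRect((P[k][:,:2]*1000).astype(np.float32)),P[k].mean(0))
"
```

```text
t 1.65 pos [0.6398 0.257  0.0942] rot [-179.69    0.26   84.21] F [-1.14 -0.79 -0.08] M [-0.06 -0.01  0.01] w 0.0732 q [-0.65  0.8   0.3   1.52 -0.28  0.87 -0.35]
shift cm [-0.14  1.02  8.22] turn [-0.0055  0.0046  0.0072]
t 1.7 pos [0.6402 0.2585 0.097 ] rot [-1.7981e+02  1.5000e-01  8.4250e+01] F [0.61 0.64 0.82] M [-0.01  0.01 -0.01] w 0.0662 q [-0.65  0.8   0.3   1.52 -0.28  0.87 -0.35]
shift cm [-0.31  0.98  8.5 ] turn [-0.0033  0.0026  0.0079]
rib 1301 ((649.4622192382812, 254.2207794189453), (50.114803314208984, 10.000717163085938), 83.94808197021484) [0.64951542 0.25554708 0.04506728]
```

>>> {"fn": "play_rows", "kwargs": {
  "motion": [
    [-0.2,0.6,1.5,-0.003,0.003,0.007,0.3],
    [-0.3,0.95,4,-0.003,0.003,0.007,0.3],
    [-0.3,0.95,6.5,-0.003,0.003,0.007,0.3],
    [-0.3,0.95,8.1,-0.003,0.003,0.007,0.3],
    [-0.3,0.95,8.1,-0.003,0.003,0.007,0.3]
  ]
}}

```text
clock: 2.2
position: [0.6492, 0.2561, 0.0169]
tool_rot: [3.141, -0.002, 1.465]
force: [-0.2, -0.3, -0.3]
grip_width: 0.0553
finger_force: 0.0
```

```bash
python3 -c "
from h import *
plan([.6493,.2542,.012],83.9)"
```

```text
t 2.2 pos [0.6492 0.2561 0.0169] rot [ 1.7994e+02 -1.2000e-01  8.3950e+01] F [-0.19 -0.3  -0.27] M [ 0.02 -0.06 -0.02] w 0.0553 q [-0.62  0.91  0.27  1.52 -0.32  0.75 -0.32]
shift cm [-0.19  0.03  0.49] turn [ 0.0011 -0.0022  0.0009]
```

>>> {"fn": "play_rows", "kwargs": {
  "motion": [
    [-0.15,0,0.4,0,0,0,0],
    [-0.15,0,0.4,0,0,0,-0.5],
    [-0.15,0,0.4,0,0,0,-1],
    [-0.15,0,0.4,0,0,0,-1],
    [-0.15,0,0.4,0,0,0,-1]
  ],
  "squeeze": 70
}}

```text
clock: 2.7
position: [0.6504, 0.2546, 0.0155]
tool_rot: [3.138, -0.004, 1.465]
force: [-2.5, -0.2, 6.8]
grip_width: 0.0092
finger_force: 69.4
```

>>> {"fn": "play_rows", "kwargs": {
  "motion": [
    [0,0,0,0,0,0,-1],
    [0,0,0,0,0,0,-1],
    [0,0,0,0,0,0,-1],
    [0,0,0,0,0,0,-1],
    [0,0,0,0,0,0,-1]
  ]
}}

```text
clock: 3.2
position: [0.6504, 0.2547, 0.0155]
tool_rot: [3.138, -0.004, 1.465]
force: [-2.2, -0.3, 6.5]
grip_width: 0.0084
finger_force: 69.4
```

```bash
python3 -c "
from h import *
plan([.6493,.2542,.24],83.9)"
```

```text
t 3.2 pos [0.6504 0.2547 0.0155] rot [179.78  -0.21  83.93] F [-2.19 -0.35  6.45] M [-0.09  0.53 -0.03] w 0.0084 q [-0.62  0.91  0.27  1.52 -0.32  0.74 -0.32]
shift cm [ 3.000e-02 -2.000e-02 -2.245e+01] turn [ 0.0038 -0.0037  0.0004]
```

>>> {"fn": "play_rows", "kwargs": {
  "motion": [
    [0,0,-1,0,0,0,-1],
    [0,0,-4,0,0,0,-1],
    [0,0,-9,0,0,0,-1],
    [0,0,-14,0,0,0,-1],
    [0,0,-18,0,0,0,-1]
  ]
}}

```text
clock: 3.7
position: [0.6497, 0.2538, 0.1982]
tool_rot: [3.137, -0.004, 1.464]
force: [1.9, 0.5, -2.9]
grip_width: 0.0086
finger_force: 68.8
```

```bash
python3 -c "
from h import *
plan([.529,-.34,.26],99)"
```

```text
t 3.7 pos [0.6497 0.2538 0.1982] rot [179.72  -0.23  83.91] F [ 1.87  0.51 -2.86] M [ 0.03 -0.11  0.01] w 0.0086 q [-0.66  0.7   0.34  1.44 -0.25  1.05 -0.37]
shift cm [-60.3   -5.67  -6.45] turn [ 0.0055 -0.0034 -0.2634]
```

>>> {"fn": "play_rows", "kwargs": {
  "motion": [
    [-2,-0.2,-3,0.003,-0.002,-0.02,-1],
    [-6,-0.5,-5,0.005,-0.003,-0.05,-1],
    [-10,-1,-6,0.005,-0.003,-0.08,-1],
    [-14.5,-1.4,-6,0.005,-0.003,-0.1,-1],
    [-19,-1.8,-6,0.005,-0.003,-0.12,-1]
  ]
}}

```text
clock: 4.2
position: [0.6106, 0.0651, 0.2549]
tool_rot: [-3.141, -0.0, 1.586]
force: [1.2, -1.5, -3.7]
grip_width: 0.0084
finger_force: 68.7
```

```bash
python3 -c "
from h import *
plan([.529,-.34,.26],99)"
```

```text
t 4.2 pos [0.6106 0.0651 0.2549] rot [-1.7996e+02 -2.0000e-02  9.0860e+01] F [ 1.21 -1.5  -3.74] M [-0.03 -0.11  0.03] w 0.0084 q [-0.44  0.5   0.35  1.62 -0.19  1.06 -0.02]
shift cm [-40.39  -8.77  -0.51] turn [-0.0006 -0.0004 -0.142 ]
```

>>> {"fn": "play_rows", "kwargs": {
  "motion": [
    [-4.5,-1,0,0,0,-0.03,-1],
    [-9,-2,0,0,0,-0.06,-1],
    [-13.5,-3,0,0,0,-0.08,-1],
    [-18,-4,0,0,0,-0.1,-1],
    [-22,-4.8,0,0,0,-0.12,-1]
  ]
}}

```text
clock: 4.7
position: [0.5652, -0.1563, 0.2548]
tool_rot: [-3.14, 0.0, 1.705]
force: [1.0, 0.7, -3.3]
grip_width: 0.009
finger_force: 68.7
```

>>> {"fn": "play_rows", "kwargs": {
  "motion": [
    [-4,-0.9,0,0,0,-0.01,-1],
    [-8,-1.8,0,0,0,-0.01,-1],
    [-12,-2.5,0,0,0,-0.01,-1],
    [-16,-3.5,0,0,0,-0.01,-1],
    [-17,-4,0,0,0,-0.01,-1]
  ]
}}

```text
clock: 5.2
position: [0.5474, -0.3327, 0.2546]
tool_rot: [-3.139, 0.002, 1.71]
force: [-1.6, -0.4, -4.4]
grip_width: 0.0092
finger_force: 68.8
```

>>> {"fn": "play_rows", "kwargs": {
  "motion": [
    [0,0,0,0,0,0,-1],
    [0,0,0,0,0,0,-1],
    [0,0,0,0,0,0,-1],
    [0,0,0,0,0,0,-1],
    [0,0,0,0,0,0,-1]
  ]
}}

```text
clock: 5.7
position: [0.5497, -0.327, 0.254]
tool_rot: [-3.14, -0.0, 1.716]
force: [-0.4, -1.0, -3.8]
grip_width: 0.009
finger_force: 68.8
```

```bash
python3 -c "
from h import *
plan([.529,-.34,.26],99)
im,d,ci=grab('wrist'); save('w3.png',im); np.savez('w3.npz',im=im,d=d,**ci)
plan([.529,-.34,.26],99)
"
```

```text
t 5.7 pos [ 0.5497 -0.327   0.254 ] rot [-1.7991e+02 -2.0000e-02  9.8310e+01] F [-0.38 -0.98 -3.84] M [ 0.01 -0.01  0.05] w 0.009 q [ 0.2   0.55  0.37  1.55 -0.22  1.09  0.77]
shift cm [-0.99 -2.24 -0.59] turn [-0.0016 -0.0003 -0.012 ]
t 5.75 pos [ 0.5497 -0.3271  0.254 ] rot [-1.799e+02 -1.000e-02  9.830e+01] F [-0.63 -0.44 -3.27] M [-0.03 -0.02 -0.01] w 0.0089 q [ 0.2   0.55  0.37  1.55 -0.22  1.09  0.77]
shift cm [-0.98 -2.23 -0.6 ] turn [-0.0017 -0.0002 -0.0123]
```

View pics/w3.png

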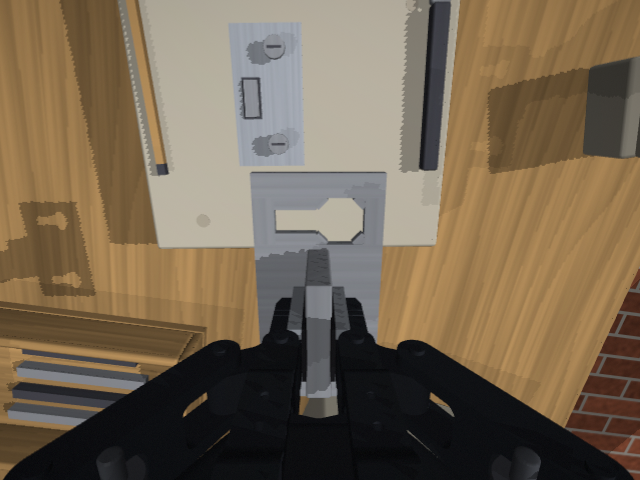

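The wrist view shows the screw heads at (274,46) and (279,144), and the catch at (251,98) on the -x side. The held bracket's +y keyhole is at (340,218), with its wide end to +x. I'll measure the screws and the held bracket together.

```bash
cat > m3.py <<'E'
from h import *
z=np.load('w3.npz'); im,d=z['im'],z['d']
vv,uu=np.mgrid[0:480,0:640]; uv=np.c_[uu.ravel(),vv.ravel()]; P=dep(z,uv,d).reshape(480,640,3); Z=P[...,2]
print('slab z',np.median(Z[170:240,180:240]),'strip',np.median(Z[70:90,275:295]),'catch',np.median(Z[85:110,247:256]))
S=[]
m=((Z>.077)&(Z<.09)&(vv<165)&(uu>235)&(uu<305)).astype(np.uint8)
for c in cv2.findContours(m,0,2)[0]:
    if cv2.contourArea(c)<100: continue
    (u,v),r=cv2.minEnclosingCircle(c); 
    q=onz(z,c[:,0],.083); (x,y),rr=cv2.minEnclosingCircle((q[:,:2]*1000).astype(np.float32)); print('head px',u,v,r,'world',x,y,rr, P[m>0][:,2].mean()); S.append((x,y))
S=np.array(S); dd=S[0]-S[1]; dd*=np.sign(dd[1]); print('mid',S.mean(0),'dist',np.hypot(*dd),'yaw of y-90',np.degrees(np.arctan2(dd[1],dd[0]))-90)
# slab outline
# plate: height near underside+5
s_z=.254-.0155+.005
print('plate z med',np.median(Z[180:195,270:370]))
pm=((abs(Z-np.median(Z[180:195,270:370]))<.006)&(vv>150)&(vv<330)&(uu>230)&(uu<400)).astype(np.uint8)
zp=np.median(Z[180:195,270:370])
cs,h=cv2.findContours(pm,cv2.RETR_CCOMP,2)
for c,hh in zip(cs,h[0]):
    if cv2.contourArea(c)<1000: continue
    q=onz(z,c[:,0],zp)[:,:2]*1000
    print('hole' if hh[3]>=0 else 'outer',cv2.boundingRect(c),cv2.minAreaRect(q.astype(np.float32)))
# plate edges by row / column
rows=[(u0,[np.where(pm[:,u]*1)[0][0] for u in range(265,375)]) for u0 in [0]][0][1]
q=onz(z,np.c_[np.arange(265,375),rows],zp)[:,:2]; l=np.polyfit(q[:,0],q[:,1],1); print('front edge slope deg',np.degrees(np.arctan(l[0])),'mid y at x',q.mean(0)*1000)
for side,f in(('L',0),('R',-1)):
    r=np.arange(180,300); e=[np.where(pm[k])[0][f] for k in r]; q=onz(z,np.c_[e,r],zp)[:,:2]; l=np.polyfit(q[:,1],q[:,0],1); print(side,'yaw',-np.degrees(np.arctan(l[0])),q.mean(0)*1000)
sl=((abs(Z-.07)<.004)).astype(np.uint8); 
c=max(cv2.findContours(sl,0,2)[0],key=cv2.contourArea); print(cv2.boundingRect(c))
E
python3 m3.py
```

```text
slab z 0.07024580434138022 strip 0.07073996014624087 catch 0.07422538299120941
head px 278.5 143.5 10.511998176574707 world 507.2413024902344 -269.9226989746094 9.016995429992676 0.08305565732347797
head px 274.5 46.5 12.589778900146484 world 495.68505859375 -195.34860229492188 9.026485443115234 0.08305565732347797
mid [ 501.46318054 -232.63565063] dist 75.46418136166595 yaw of y-90 8.808676387064907
plate z med 0.24348467103579374
outer (250, 172, 137, 158) ((548.2149047851562, -307.280029296875), (60.068634033203125, 78.97327423095703), 8.342013359069824)
hole (275, 197, 90, 45) ((546.0873413085938, -289.3659973144531), (40.61369705200195, 20.755725860595703), 8.346052169799805)
front edge slope deg 8.339066165402974 mid y at x [ 543.02329218 -268.13677623]
L yaw 8.319674857174153 [ 517.62162248 -303.85503669]
R yaw 8.32099547808913 [ 576.55305251 -295.19175181]
(117, 0, 343, 249)
```

```bash
python3 -c "
from h import *
plan([.510,-.357,.1155],98.9)"
```

```text
t 5.75 pos [ 0.5497 -0.3271  0.254 ] rot [-1.799e+02 -1.000e-02  9.830e+01] F [-0.63 -0.44 -3.27] M [-0.03 -0.02 -0.01] w 0.0089 q [ 0.2   0.55  0.37  1.55 -0.22  1.09  0.77]
shift cm [-2.39 -4.33 13.85] turn [-0.0017 -0.0002 -0.0105]
```

>>> {"fn": "play_rows", "kwargs": {
  "motion": [
    [-1,-2,1,0,0,-0.01,-1],
    [-2.4,-4.3,3.5,0,0,-0.01,-1],
    [-2.4,-4.3,7,0,0,-0.01,-1],
    [-2.4,-4.3,10.5,0,0,-0.01,-1],
    [-2.4,-4.3,13.4,0,0,-0.01,-1]
  ]
}}

```text
clock: 6.25
position: [0.5098, -0.3573, 0.1183]
tool_rot: [-3.139, -0.001, 1.725]
force: [1.2, -0.4, -3.7]
grip_width: 0.0087
finger_force: 68.8
```

>>> {"fn": "play_rows", "kwargs": {
  "motion": [
    [0,0,0,0,0,0,-1],
    [0,0,0,0,0,0,-1],
    [0,0,0,0,0,0,-1],
    [0,0,0,0,0,0,-1],
    [0,0,0,0,0,0,-1]
  ]
}}

```text
clock: 6.75
position: [0.5105, -0.3579, 0.1211]
tool_rot: [-3.141, 0.001, 1.725]
force: [0.7, 1.2, -4.1]
grip_width: 0.0092
finger_force: 68.8
```

```bash
python3 -c "
from h import *
plan([.510,-.357,.1155],98.9)
im,d,ci=grab('wrist'); save('w4.png',im); np.savez('w4.npz',im=im,d=d,**ci)
"
```

```text
t 6.75 pos [ 0.5105 -0.3579  0.1211] rot [-1.7997e+02  4.0000e-02  9.8830e+01] F [ 0.68  1.17 -4.09] M [-0.03 -0.   -0.01] w 0.0092 q [ 0.31  0.67  0.32  1.71 -0.27  0.8   0.9 ]
shift cm [ 0.09 -0.04  0.56] turn [-0.0005  0.0007 -0.0013]
```

View pics/w4.png

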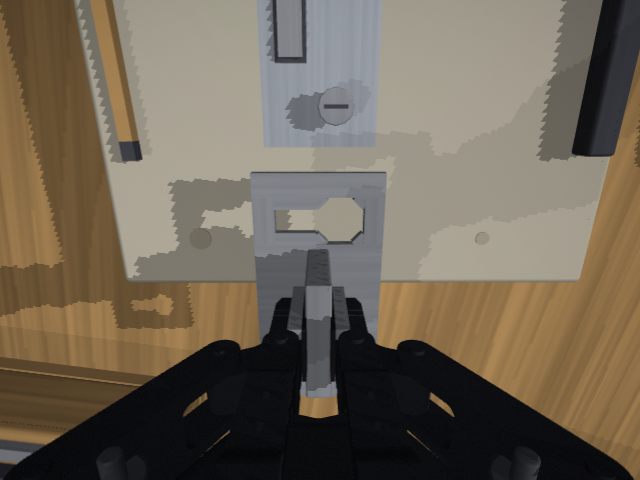

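The near screw head is at (336,106) and the octagonal wide end is at (340,220), at nearly the same depth. I'll compute their offset.

```bash
cat > m4.py <<'E'
from h import *
z=np.load('w4.npz'); im,d=z['im'],z['d']
vv,uu=np.mgrid[0:480,0:640]; uv=np.c_[uu.ravel(),vv.ravel()]; P=dep(z,uv,d).reshape(480,640,3); Z=P[...,2]
print('z head',np.median(Z[95:118,328:345]),'slab',np.median(Z[150:165,420:500]),'plate',np.median(Z[178:193,270:370]))
m=((abs(Z-.083)<.004)&(vv<150)&(uu>300)&(uu<380)).astype(np.uint8)
c=max(cv2.findContours(m,0,2)[0],key=cv2.contourArea); q=onz(z,c[:,0],.083)[:,:2]*1000
(x,y),r=cv2.minEnclosingCircle(q.astype(np.float32)); S=np.array([x,y]); print('screw',S,r)
zp=np.median(Z[178:193,270:370])
pm=((abs(Z-zp)<.006)&(vv>165)&(vv<330)&(uu>230)&(uu<400)).astype(np.uint8)
cs,h=cv2.findContours(pm,cv2.RETR_CCOMP,2)
ps=np.radians(8.85); X=np.array([np.cos(ps),np.sin(ps)]); Y=np.array([-X[1],X[0]])
for c,hh in zip(cs,h[0]):
    if hh[3]>=0 and cv2.contourArea(c)>1000:
        q=onz(z,c[:,0],zp)[:,:2]*1000; r=cv2.minAreaRect(q.astype(np.float32)); print(r)
        a=q@X; b=q@Y; print('hole x',a.min(),a.max(),'y',b.min(),b.max())
        H=np.array([a.max()-10.6,(b.min()+b.max())/2])
for f in(0,-1):
    rr=np.arange(180,290); e=[np.where(pm[k])[0][f] for k in rr]; q=onz(z,np.c_[e,rr],zp)[:,:2]*1000
    l=np.polyfit(q[:,1],q[:,0],1); print('edge yaw',-np.degrees(np.arctan(l[0])),'x',(q@X).mean())
print('screw slabxy',S@X,S@Y,'hole',H,'need move x,y',S@X-H[0],S@Y+76-H[1])
p=np.array([.5105,-.3579])*1000; print('tcp',p@X,p@Y)
E
python3 m4.py
```

```text
z head 0.08325152463536516 slab 0.07011342048632013 plate 0.11051316025895158
screw [ 506.84558105 -270.16757202] 8.887157440185547
((506.5333557128906, -320.3506164550781), (40.62991714477539, 20.76123046875), 8.848005294799805)
hole x 430.9023825885796 471.5324264938227 y -404.8466664134939 -384.0854299671205
edge yaw 8.825910100493385 x 420.9561766350721
edge yaw 8.883416688695938 x 480.5272717449865
screw slabxy 459.2465443971309 -344.9283570046711 hole [ 460.93242649 -394.46604819] need move x,y -1.6858820966917847 125.5376911856361
tcp 449.35998217413777 -432.17851221510136
```

>>> {"fn": "play_rows", "kwargs": {
  "motion": [
    [3,-0.05,0,0,0,0,-1],
    [6,-0.1,0,0,0,0,-1],
    [9,-0.16,0,0,0,0,-1],
    [11.5,-0.16,0,0,0,0,-1],
    [12.55,-0.16,0,0,0,0,-1]
  ]
}}

```text
clock: 7.3
position: [0.4892, -0.2316, 0.1203]
tool_rot: [-3.14, -0.001, 1.727]
force: [0.1, -0.1, -3.8]
grip_width: 0.0088
finger_force: 69.1
```

>>> {"fn": "play_rows", "kwargs": {
  "motion": [
    [0,0,0,0,0,0,-1],
    [0,0,0,0,0,0,-1],
    [0,0,0,0,0,0,-1],
    [0,0,0,0,0,0,-1],
    [0,0,0,0,0,0,-1]
  ]
}}

```text
clock: 7.8
position: [0.4891, -0.2345, 0.1199]
tool_rot: [-3.14, -0.0, 1.724]
force: [0.5, 0.5, -3.6]
grip_width: 0.0088
finger_force: 69.1
```

```bash
cat >> h.py <<'E'
def slab(tx=447.76,ty=-306.64):
    """TCP in slab axes relative to over-screws target (mm)"""
    s=observe(); p=np.array(s['position'])*1000; a=np.radians(8.85); X=np.array([np.cos(a),np.sin(a)]);Y=np.array([-X[1],X[0]])
    F=np.array(s['force'])
    print('t',round(s['clock'],2),'rel x %.2f y %.2f'%(p[:2]@X-tx,p[:2]@Y-ty),'underside over stone %.2f'%(p[2]-15.6-70),'rot',np.degrees(s['tool_rot']).round(2),'F',(F[:2]@X).round(1),(F[:2]@Y).round(1),F[2].round(1),'M',np.array(s['moment']).round(2))
E
python3 -c "
from h import *
slab()"
```

```text
t 7.8 rel x -0.53 y -0.30 underside over stone 34.28 rot [-179.89   -0.     98.77] F 0.6 0.4 -3.6 M [-0.01  0.02 -0.01]
```

>>> {"fn": "play_rows", "kwargs": {
  "motion": [
    [0.03,0.05,0.5,0,0,0,-1],
    [0.03,0.05,1,0,0,0,-1],
    [0.03,0.05,1.4,0,0,0,-1],
    [0.03,0.05,1.7,0,0,0,-1],
    [0.03,0.05,1.8,0,0,0,-1]
  ]
}}

```text
clock: 8.3
position: [0.4894, -0.2335, 0.1015]
tool_rot: [-3.139, -0.0, 1.725]
force: [0.2, 0.3, -3.7]
grip_width: 0.0091
finger_force: 69.1
```

>>> {"fn": "play_rows", "kwargs": {
  "motion": [
    [0,0,0.1,0,0,0,-1],
    [0,0,0.2,0,0,0,-1],
    [0,0,0.3,0,0,0,-1],
    [0,0,0.35,0,0,0,-1],
    [0,0,0.35,0,0,0,-1]
  ]
}}

```text
clock: 8.8
position: [0.4896, -0.2335, 0.0985]
tool_rot: [-3.14, -0.0, 1.725]
force: [0.9, -0.7, -4.2]
grip_width: 0.0088
finger_force: 69.1
```

```bash
python3 -c "
from h import *
slab()"
```

```text
t 8.8 rel x 0.10 y 0.56 underside over stone 12.86 rot [-1.7989e+02 -1.0000e-02  9.8820e+01] F 0.7 -0.8 -4.2 M [ 0.01  0.02 -0.03]
```

>>> {"fn": "play_rows", "kwargs": {
  "motion": [
    [-0.04,0,0.05,0,0,0,-1],
    [-0.04,0,0.1,0,0,0,-1],
    [-0.04,0,0.15,0,0,0,-1],
    [-0.04,0,0.2,0,0,0,-1],
    [-0.04,0,0.2,0,0,0,-1]
  ]
}}

```text
clock: 9.3
position: [0.4896, -0.2339, 0.0964]
tool_rot: [-3.14, -0.0, 1.725]
force: [-0.3, -0.6, -2.9]
grip_width: 0.0088
finger_force: 69.1
```

```bash
python3 -c "
from h import *
slab()"
```

```text
t 9.3 rel x 0.03 y 0.19 underside over stone 10.78 rot [-1.7989e+02 -2.0000e-02  9.8820e+01] F -0.4 -0.5 -2.9 M [-0.03  0.02 -0.01]
```

>>> {"fn": "play_rows", "kwargs": {
  "motion": [
    [0,0,0.1,0,0,0,-1],
    [0,0,0.2,0,0,0,-1],
    [0,0,0.3,0,0,0,-1],
    [0,0,0.4,0,0,0,-1],
    [0,0,0.5,0,0,0,-1]
  ]
}}

```text
clock: 9.8
position: [0.4896, -0.2339, 0.0914]
tool_rot: [-3.14, -0.0, 1.725]
force: [0.4, -0.4, -3.1]
grip_width: 0.009
finger_force: 69.1
```

>>> {"fn": "play_rows", "kwargs": {
  "motion": [
    [0,0,0.05,0,0,0,-1],
    [0,0,0.1,0,0,0,-1],
    [0,0,0.15,0,0,0,-1],
    [0,0,0.2,0,0,0,-1],
    [0,0,0.25,0,0,0,-1]
  ]
}}

```text
clock: 10.3
position: [0.4897, -0.2339, 0.089]
tool_rot: [-3.14, -0.0, 1.725]
force: [-1.4, -0.7, -1.5]
grip_width: 0.009
finger_force: 69.1
```

```bash
python3 -c "
from h import *
slab()"
```

```text
t 10.3 rel x 0.10 y 0.15 underside over stone 3.38 rot [-1.799e+02 -1.000e-02  9.882e+01] F -1.5 -0.4 -1.5 M [0.08 0.05 0.01]
```

>>> {"fn": "play_rows", "kwargs": {
  "motion": [
    [0,0,0.05,0,0,0,-1],
    [0,0,0.1,0,0,0,-1],
    [0,0,0.15,0,0,0,-1],
    [0,0,0.2,0,0,0,-1],
    [0,0,0.25,0,0,0,-1]
  ]
}}

```text
clock: 10.8
position: [0.4897, -0.2339, 0.0865]
tool_rot: [-3.14, -0.0, 1.725]
force: [-0.7, -0.0, -0.1]
grip_width: 0.0086
finger_force: 69.4
```

```bash
python3 -c "
from h import *
slab()"
```

```text
t 10.8 rel x 0.10 y 0.15 underside over stone 0.87 rot [-1.799e+02 -1.000e-02  9.882e+01] F -0.7 0.1 -0.1 M [ 0.11  0.14 -0.01]
```

>>> {"fn": "play_rows", "kwargs": {
  "motion": [
    [0,0.2,0,0,0,0,-1],
    [0,0.4,0,0,0,0,-1],
    [0,0.6,0,0,0,0,-1],
    [0,0.8,0,0,0,0,-1],
    [0,1,0,0,0,0,-1]
  ]
}}

```text
clock: 11.3
position: [0.4997, -0.2324, 0.0865]
tool_rot: [-3.14, -0.0, 1.725]
force: [-1.0, -0.6, -0.3]
grip_width: 0.0086
finger_force: 69.4
```

```bash
python3 -c "
from h import *
slab()"
```

```text
t 11.3 rel x 10.29 y 0.17 underside over stone 0.85 rot [-1.799e+02 -1.000e-02  9.883e+01] F -1.0 -0.4 -0.3 M [-0.06  0.34  0.01]
```

>>> {"fn": "play_rows", "kwargs": {
  "motion": [
    [0,0.2,0,0,0,0,-1],
    [0,0.4,0,0,0,0,-1],
    [0,0.6,0,0,0,0,-1],
    [0,0.8,0,0,0,0,-1],
    [0,1,0,0,0,0,-1]
  ]
}}

```text
clock: 11.8
position: [0.5096, -0.2308, 0.0864]
tool_rot: [-3.14, -0.0, 1.725]
force: [-1.1, -1.0, -1.1]
grip_width: 0.009
finger_force: 69.4
```

>>> {"fn": "play_rows", "kwargs": {
  "motion": [
    [0,0.05,0,0,0,0,-1],
    [0,0.1,0,0,0,0,-1],
    [0,0.15,0,0,0,0,-1],
    [0,0.2,0,0,0,0,-1],
    [0,0.25,0,0,0,0,-1]
  ]
}}

```text
clock: 12.3
position: [0.5119, -0.2305, 0.0864]
tool_rot: [-3.14, -0.0, 1.725]
force: [-0.8, -0.6, -0.6]
grip_width: 0.0085
finger_force: 69.4
```

```bash
python3 -c "
from h import *
slab()"
```

```text
t 12.3 rel x 22.57 y 0.16 underside over stone 0.83 rot [-1.7989e+02 -1.0000e-02  9.8820e+01] F -0.9 -0.4 -0.6 M [-0.07  0.42 -0.03]
```

>>> {"fn": "play_rows", "kwargs": {
  "motion": [
    [0,0.05,0,0,0,0,-1],
    [0,0.1,0,0,0,0,-1],
    [0,0.15,0,0,0,0,-1],
    [0,0.2,0,0,0,0,-1],
    [0,0.25,0,0,0,0,-1]
  ]
}}

```text
clock: 12.8
position: [0.5145, -0.23, 0.0864]
tool_rot: [-3.14, -0.0, 1.725]
force: [-0.3, 0.7, -3.1]
grip_width: 0.009
finger_force: 69.0
```

```bash
python3 -c "
from h import *
slab()"
```

```text
t 12.8 rel x 25.20 y 0.18 underside over stone 0.77 rot [-1.799e+02 -1.000e-02  9.882e+01] F -0.2 0.7 -3.1 M [ 0.03 -0.05 -0.01]
```

>>> {"fn": "play_rows", "kwargs": {
  "motion": [
    [0,0.03,0,0,0,0,-1],
    [0,0.03,0.03,0,0,0,-1],
    [0,0.03,0.05,0,0,0,-1],
    [0,0.03,0.07,0,0,0,-1],
    [0,0.03,0.07,0,0,0,-1]
  ]
}}

```text
clock: 13.3
position: [0.5146, -0.23, 0.0857]
tool_rot: [-3.14, -0.0, 1.725]
force: [-0.1, -0.7, -3.9]
grip_width: 0.009
finger_force: 69.1
```

```bash
python3 -c "
from h import *
slab()"
```

```text
t 13.3 rel x 25.37 y 0.18 underside over stone 0.09 rot [-1.7989e+02 -1.0000e-02  9.8820e+01] F -0.2 -0.7 -3.9 M [ 0.05 -0.    0.03]
```

>>> {"fn": "play_rows", "kwargs": {
  "motion": [
    [0,0,0.02,0,0,0,-1],
    [0,0,0.03,0,0,0,-1],
    [0,0,0.03,0,0,0,-1],
    [0,0,0.03,0,0,0,-1],
    [0,0,0.03,0,0,0,-1]
  ],
  "squeeze": 25
}}

```text
clock: 13.8
position: [0.5146, -0.2302, 0.0855]
tool_rot: [-3.14, -0.0, 1.725]
force: [-1.7, -0.6, 1.3]
grip_width: 0.0088
finger_force: 69.8
```

```bash
python3 -c "
from h import *
slab()"
```

```text
t 13.8 rel x 25.34 y 0.05 underside over stone -0.08 rot [-179.9    -0.     98.81] F -1.8 -0.3 1.3 M [-0.03  0.29  0.03]
```

Contact with the stone is light (about 5 N). I'll release.

>>> {"fn": "play_rows", "kwargs": {
  "motion": [
    [0,0,0,0,0,0,-0.7],
    [0,0,0,0,0,0,-0.5],
    [0,0,0,0,0,0,-0.3],
    [0,0,0,0,0,0,-0.2],
    [0,0,0,0,0,0,-0.2]
  ]
}}

```text
clock: 14.3
position: [0.5147, -0.2301, 0.0854]
tool_rot: [-3.14, -0.0, 1.725]
force: [-0.7, -0.6, 0.4]
grip_width: 0.0343
finger_force: 0.0
```

>>> {"fn": "play_rows", "kwargs": {
  "motion": [
    [0,0,-0.5,0,0,0,-0.2],
    [0,0,-2,0,0,0,-0.2],
    [0,0,-4.5,0,0,0,-0.2],
    [0,0,-8,0,0,0,-0.2],
    [-3,0,-12,0,0,0,-0.2]
  ]
}}

```text
clock: 14.8
position: [0.5194, -0.2566, 0.2064]
tool_rot: [-3.139, -0.003, 1.729]
force: [1.5, -1.6, 0.1]
grip_width: 0.0341
finger_force: 0.0
```

>>> {"fn": "play_rows", "kwargs": {
  "motion": [
    [-2,0,0,0,0,0,-0.2],
    [-5,0,0,0,0,0,-0.2],
    [-7,0,0,0,0,0,-0.2],
    [-7,0,0,0,0,0,-0.2],
    [-7,0,0,0,0,0,-0.2]
  ]
}}

```text
clock: 15.3
position: [0.53, -0.3288, 0.2054]
tool_rot: [-3.14, -0.0, 1.724]
force: [0.6, 0.6, 0.3]
grip_width: 0.0344
finger_force: 0.0
```

```bash
cat > m5.py <<'E'
from h import *
slab()
im,d,z=grab('wrist'); save('w5.png',im)
vv,uu=np.mgrid[0:480,0:640]; uv=np.c_[uu.ravel(),vv.ravel()]; P=dep(z,uv,d).reshape(480,640,3)
a=np.radians(8.85); X=np.array([np.cos(a),np.sin(a)]);Y=np.array([-X[1],X[0]]); S=np.array([501.2,-232.9])
L=np.stack([(P[...,:2]*1000-S)@X,(P[...,:2]*1000-S)@Y],-1); h=P[...,2]*1000-70
def at(x,y,r=2): k=(abs(L[...,0]-x)<r)&(abs(L[...,1]-y)<r); return k.sum(),np.median(h[k]) if k.any() else None
print('screw-frame heights: plate corners',[at(x,y,3) for x,y in((-8,52),(-8,-52),(40,52),(40,-52))],'catch',at(-22.5,0,3),'head',at(0,38),at(0,-38))
E
python3 m5.py
```

```text
t 15.3 rel x 25.34 y -99.74 underside over stone 119.83 rot [-1.7989e+02 -3.0000e-02  9.8790e+01] F 0.7 0.5 0.3 M [0.02 0.02 0.01]
screw-frame heights: plate corners [(np.int64(89), np.float64(5.256259519960082)), (np.int64(60), np.float64(5.134671897284136)), (np.int64(92), np.float64(5.327732381345996)), (np.int64(57), np.float64(5.118425361173678))] catch (np.int64(77), np.float64(4.130967674911602)) head (np.int64(41), np.float64(13.168036684843514)) (np.int64(28), np.float64(13.469757252134016))
```

View pics/w5.png

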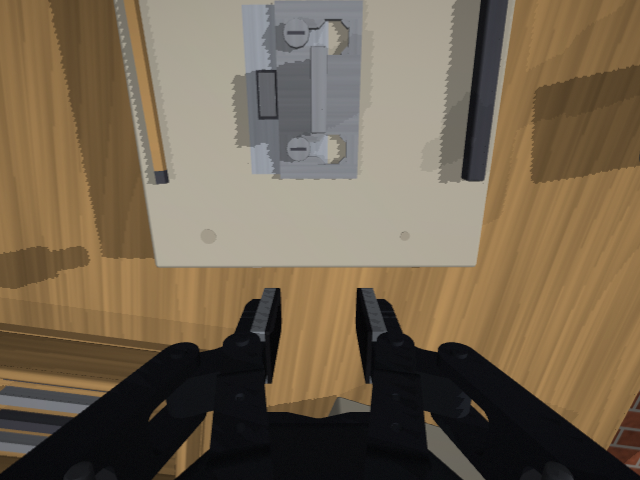

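The bracket lies flat: its top measures 5 mm above the stone at all four corners. Both heads, at (296,33) and (298,149), sit over the slot ends, and the catch at (267,94) stands 4 mm proud behind the plate's edge. The gripper is clear, so I'm handing in.

```bash
python3 -c "
from h import *
print(bot.job_done())"
```

```text
the job is handed in; nothing more can be done
None
```

The keyhole bracket is on both screws, slid home and flat on the stone, with the catch up behind it and the gripper clear; I handed the job in at about 15 s, and the verdict was not shown.

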